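# Clear the vial rack and stand the vial in it

## Task

A carton has been left lying on top of the vial rack. Before touching the vial, lift the carton off and lay it flat, same face up, in about the middle of the steel tray; then take the vial out of the leaning stand and stand it upright in the rack's wide well, letting go only once it is down on the bottom of the well. Leave the kidney dish and the roll of tape where they are.

Things in the scene. Friction and masses are not known exactly. Their poses are not given: they have to be found in the camera images.
- carton: white folding carton of sutures, 53 (its x) x 88 (y) x 30 (z) mm, 50 g, lying flat on top of the vial rack and roughly lengthwise along it, covering the wide well and some or all of the narrow one. Origin at the centre of its underside, z up. Grasp across the 53 mm width (along its x).
- rack: fixed white vial rack with a grey foot: block 60 (x) x 110 (y) x 34 (z) mm with two blind round wells in its top. The wide well (29 mm bore) is centred at y = -24 mm, the narrow one (16 mm bore, too small for the vial) at y = +31 mm. Origin at the centre of its underside, z up.
- wide_well (a point): centre of the mouth of the rack's wide well, level with the rack's top, 34 mm above the worktop. Well bore 29 mm, 24 mm deep (flat floor 10 mm above the worktop). Axes as the rack's.
- stand: fixed grey leaning stand for one vial: base 90 (x) x 64 (y) x 6 mm, on it a socket block 50 x 54 x 30 mm that leans 29 deg (0.50 rad) towards the stand's -x side, with a blind bore 27.5 mm wide and 23 mm deep square to the block's sloping face. Highest edge of the block about 58 mm above the worktop. Origin at the centre of the base's underside, z up.
- vial: injection vial with flip-off cap, 25 mm diameter, 53 mm tall (body up to 46 mm, then neck and a 22 mm wide cap), 24 g, leaning in the stand's bore with its upper 30 mm standing out along the bore. Origin at the centre of its foot, z along its axis towards the cap (29 deg from vertical at the start).
- tray: fixed shallow steel tray, open on top, 124 (x) x 150 (y) x 18 (z) mm outside, walls and floor 3 mm. Origin at the centre of its underside, z up.
- tray_in (a point): centre of the tray's inner floor, 3 mm above the worktop. Axes as the tray's.
- dish: bystander: pale kidney dish, 97 (x) x 197 (y) x 35 mm, on the worktop. Origin at the centre of its underside.
- tape: bystander: roll of surgical tape lying flat, 76 mm across, 25 mm high. Origin at the centre of its underside.
There are look-alikes about, which are no part of the job. What is shaped like the carton but blue is not meant.

How it is judged (in metres and radians):
On the way, in this order (a step that is already met when the one before it is completed fails the run):
1. the carton lies flat in the tray while the vial still leans untouched in its stand (horizontal distance between carton and tray_in below 0.04 m and z of carton in the frame of tray_in below 0.004 m and angle between carton's own z axis and vertical below 0.08 rad and distance of vial from where it was at the start of the episode below 0.01 m and angle between vial's own z axis and vertical above 0.35 rad), for 0.2 s.
2. the vial is lowered to within 4 mm of the floor of the wide well with the fingers still on it (horizontal distance between vial and wide_well below 0.004 m and z of vial in the frame of wide_well below -0.02 m and contact force between the fingers and vial above 0.3 N).
At the end, for the whole second after the job is handed in: the carton lies flat, same face up, on the tray's floor (within 4 mm, tilt under 0.08 rad), its centre within 40 mm of the tray's; the vial stands in the wide well (axes within 4 mm, tilt under 0.08 rad, foot at least 22 mm below the rack's top); both at rest (horizontal distance between carton and tray_in below 0.04 m and z of carton in the frame of tray_in below 0.004 m and angle between each of carton, vial's own z axis and vertical below 0.08 rad and horizontal distance between vial and wide_well below 0.004 m and z of vial in the frame of wide_well below -0.02 m and z of vial in the frame of wide_well below -0.022 m and linear speed of each of vial, carton below 0.02 m/s); the robot touches nothing.
It fails at once if the kidney dish is moved by more than 20 mm (distance of dish from where it was at the start of the episode above 0.02 m).
It fails at once if the tape roll is moved by more than 20 mm (distance of tape from where it was at the start of the episode above 0.02 m).
It fails at once if the vial is taken hold of before the carton lies in the tray (contact force between the fingers and vial above 0.5 N and not (horizontal distance between carton and tray_in below 0.04 m and z of carton in the frame of tray_in below 0.004 m)).
It also fails if it takes over 51 s, if anything falls off the work surface, if the arm or the gripper's body presses on something with over 40 N, if the wrist force passes 120 N, or if a joint passes its speed limit or range.

## Robot

A 6-joint arm with a two-finger parallel gripper is mounted at the origin on a cart in front of the work surface, level with it; the furniture and walls round the work are solid. World frame = base frame: x ahead of the robot, y to its left, z up, the work surface at z = 0. Lengths are in mm, angles in degrees, forces in N, time in s.
With the tool pointing down it reaches from about 350 to 850 mm from the base axis. Payload 8.1 kg.
Tool frame: the origin (TCP) lies midway between the tips of the shut fingers; the grasp point (between the pads) lies 19 mm behind it; z points along the fingers, y is the line along which they close (so a half turn about z gives the same grasp; the last joint's range is limited). The gripper opens to 85 mm and grips with 20 to 120 N. Pads are 22 mm wide; open, the fingers measure 114 mm over their backs; the gripper's body (76 mm by 85 mm) begins 54 mm behind the grasp point. The pads swing forward as they close: fully open they stand 13 mm farther back than shut.
Start: joints at [-75.883, 7.471, 85.268, -0, 87.261, -4.893], TCP at [195.467, -567.272, 231.292] pointing down, gripper open.
Joint ranges: [-169.43, 169.43], [-51.17, 129.36], [1.28, 143.12], [-76.62, 256.62], [0, 156.53], [-152.29, 152.29]. Speed limits (degrees/s): [136.94, 136.94, 159.86, 180, 180, 180].

## Interface

Orientations are given as [roll, pitch, yaw] about the fixed x, y, z axes, in that order (R = Rz(yaw) Ry(pitch) Rx(roll)).
In Python, from bench import sensors, optics, r gives the robot as it stands.
- The arm moves only by the tool apply_moves, never from a script. Its argument "targets" is a list of rows, each a list of 7 numbers: the shift along the tool's x, y, z in mm, then the turn, a rotation vector about the tool's x, y, z in rad, then the closure, from 0 (fully open) to 1 (shut). In form: [[x, y, z, wx, wy, wz, claw], ...]. A call has 1 to 20 rows; each row shifts and turns the commanded pose from where the row before left it, along the tool's axes as they then stand; what a row does not reach is not made up. A row lasts 1/8 s, in which the tool goes at most 62.5 mm and 10.7 degrees, less where a joint would pass 70% of its speed; a pose out of reach is approached as far as the arm can. A call is refused whole if a number of a shift passes 62.5 or a number of a turn 0.188, either way. A call with a gripper value outside its range is refused whole. The fingers move at their own pace and stop on an object; "force" is the grip in N (left out, the last holds). Time passes only in rows, so rows that do not move let the fingers close. It gives the time, the measured TCP pose, the force, the opening and the grip force at its end, in the units of the state.
- sensors.sense(): the state, without advancing time (a new reading comes with each control period).
- optics.snapshot(name): name is "scene" or "top" or "wrist"; returns the picture (480x640x3 uint8, red, green, blue); there is no depth.
- optics.get_calibration(name): a dict with "camera_matrix" (3x3 intrinsics, pixels), "dist_coeffs" ([k1, k2, p1, p2, k3] as OpenCV has them; the pictures are not rectified), "pose" (4x4, takes a point from camera to world coordinates). Camera axes: x right, y down, z forward; pixel columns grow to the right and rows downward; lengths in mm; the calibration is good to about 2 mm. A picture is of the moment at which its call begins: read the wrist's pose just before it. get_calibration takes no time and is no camera call; for the wrist camera it gives the pose at the moment of the call.
- r.hand_in(): hands the job in; it is judged then, once.
The state is a dict: "time": time; "joint_pos": joint angles; "qd": joint speeds; "joint_efforts": joint torques, N m; "tool_pos": TCP position; "tcp_rot": TCP orientation; "ft_force": force on the tool from outside, world axes, zero at the start; "wrist_torque": the same for the moment, N m; "finger_gap": finger opening in mm; "grip_force": force on a finger pad.
Only numpy, scipy, OpenCV 4.12 (cv2) and the standard library are available. Lean on these libraries where they do the work, as an engineer would, in place of code of your own. Each camera call takes 0.05 s, during which the arm holds its last target. There are 200 camera calls.

## Working session

There is one attempt and no reset: what is moved stays moved. The work goes in short steps, Python scripts to look and compute and a tool call to move; the robot and the scene stay as the last step left them, time stands still between calls to the robot, and variables do not carry over. Pictures are saved under pics/ and viewed, at most 11 in all, crops included, and the job is handed in when it is done.

Besides the shell and the picture viewer there is one more tool, called after "Emit:" as name(argument=value, ...) on one line, values as JSON. apply_moves: Moves the arm, as the interface text tells. Its arguments: {"type":"object","properties":{"targets":{"type":"array"},"force":{"type":"number"}},"required":["targets"]}

```bash
mkdir -p pics
python3 - <<'E'
from bench import sensors, optics, r
import cv2,numpy as np
print(sensors.sense())
for n in ("scene","top"):
    im=optics.snapshot(n); cv2.imwrite(f"pics/{n}0.png",im[:,:,::-1])
    c=optics.get_calibration(n); print(n,{k:np.round(v,3).tolist() for k,v in c.items()})
E
```

```text
{'time': 0.0, 'joint_pos': array([-7.58814702e+01,  7.51429262e+00,  8.53298070e+01, -8.40428164e-04,
        8.72626195e+01, -4.89045685e+00]), 'qd': array([-0.06081432,  0.00955451, -0.06683636,  0.07833098,  0.06137044,
        0.03857336]), 'joint_efforts': array([ 1.30685035e-03, -5.69403291e+01, -5.00544906e+01,  3.93476398e-06,
        1.47575751e-02,  5.59764075e-06]), 'tool_pos': array([ 195.33483264, -566.72197515,  230.24788872]), 'tcp_rot': array([-1.79893598e+02, -8.26157161e-03,  1.90090199e+01]), 'ft_force': array([0.62397877, 0.26139776, 0.06323123]), 'wrist_torque': array([-0.0331922 , -0.0296443 ,  0.02342853]), 'grip_force': 0.0, 'finger_gap': 85.61623698299093}
scene {'camera_matrix': [[589.614, 0.0, 319.568], [0.0, 589.614, 242.706], [0.0, 0.0, 1.0]], 'dist_coeffs': [-0.086, 0.0, 0.0, 0.0, 0.0], 'pose': [[-0.722, -0.364, 0.589, -116.072], [-0.692, 0.356, -0.628, 700.973], [0.019, -0.861, -0.509, 712.154], [0.0, 0.0, 0.0, 1.0]]}
top {'camera_matrix': [[566.187, 0.0, 321.158], [0.0, 566.187, 237.04], [0.0, 0.0, 1.0]], 'dist_coeffs': [-0.054, 0.0, 0.0, 0.0, 0.0], 'pose': [[-0.003, -0.994, 0.113, 495.457], [-1.0, 0.004, 0.008, -59.272], [-0.009, -0.113, -0.994, 1066.316], [0.0, 0.0, 0.0, 1.0]]}
```

View pics/top0.png

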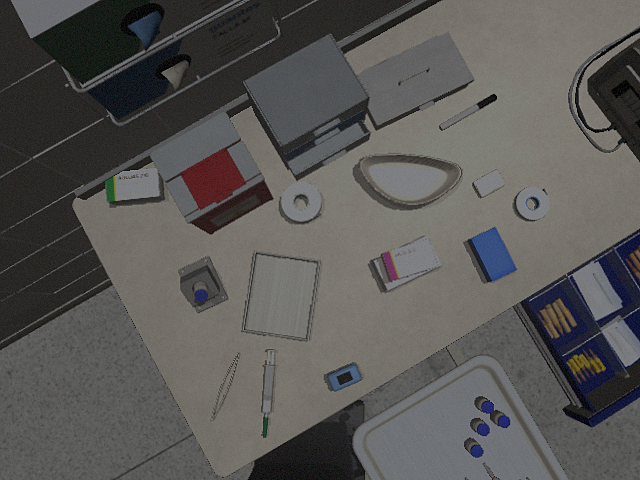

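View pics/scene0.png

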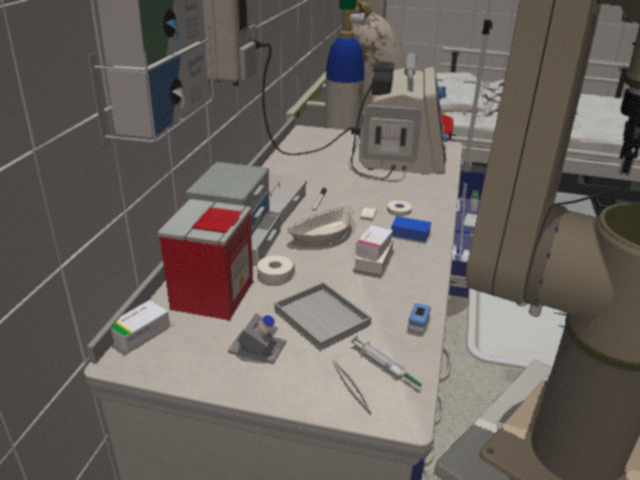

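Seen in the top picture: the carton could be the white and magenta box on the rack (410,260), the white and green box at (133,186) or the blue box at (492,255). I choose (410,260), because it lies on the rack. The vial could be the one leaning in the stand at (200,293) or the loose ones on the side tray near (480,425). I choose (200,293). The tray is at (282,296), the dish at (410,178) and the tape at (301,202). A close crop will check this.

Run:
```python
import cv2,numpy as np
t=cv2.imread("pics/top0.png"); s=cv2.imread("pics/scene0.png")
f=lambda im,x,y,w,h:cv2.resize(im[y:y+h,x:x+w],(400,300),interpolation=cv2.INTER_CUBIC)
cv2.imwrite("pics/crop1.png",np.vstack([np.hstack([f(t,365,225,80,60)*1,f(t,165,250,80,60)]),np.hstack([f(s,330,215,80,60),f(s,220,305,80,60)])]))
```

```text
(no output)
```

View pics/crop1.png

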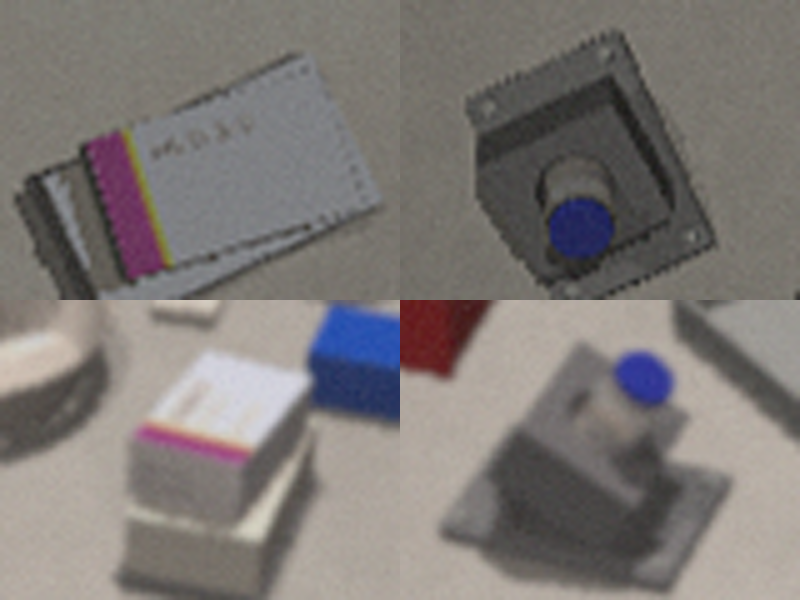

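The crops confirm both choices: the white and magenta carton is on the rack, and the vial with the blue cap leans in the grey stand. Next I measure them.

```bash
cat > h.py <<'E'
import cv2,numpy as np
from scipy.spatial.transform import Rotation as Ro
np.set_printoptions(precision=2,suppress=True)
def ray(c,p):
    K=np.array(c["camera_matrix"]);D=np.array(c["dist_coeffs"],float);T=np.array(c["pose"])
    u=cv2.undistortPoints(np.array([[p]],float),K,D)[0,0]
    return T[:3,3],T[:3,:3]@np.r_[u,1]
def onz(c,p,z):
    o,d=ray(c,p); return o+d*(z-o[2])/d[2]
def tri(a,b):
    (o1,d1),(o2,d2)=a,b
    s=np.linalg.lstsq(np.c_[d1,-d2],o2-o1,rcond=None)[0]
    p,q=o1+s[0]*d1,o2+s[1]*d2; return (p+q)/2,np.linalg.norm(p-q)
def proj(c,P):
    T=np.linalg.inv(np.array(c["pose"]))
    return cv2.projectPoints(np.array(P,float).reshape(-1,3),cv2.Rodrigues(T[:3,:3])[0],T[:3,3],np.array(c["camera_matrix"]),np.array(c["dist_coeffs"],float))[0][:,0]
def shift(pos,rpy,goal,yaw,tool=None):
    "translation in tool axes and turn rotvec to a goal pose; tool = full target matrix or pointing down with yaw"
    R=Ro.from_euler('xyz',rpy,degrees=True); G=tool if tool is not None else Ro.from_euler('xyz',[180,0,yaw],degrees=True)
    return R.inv().apply(np.array(goal)-pos),(R.inv()*G).as_rotvec()
E
python3 - <<'E'
from h import *
from bench import optics,sensors
c=optics.get_calibration("top");s=optics.get_calibration("scene")
C=np.array([onz(c,p,64) for p in [(382,254),(426,236),(441.4,266),(390.6,280.6)]])
print("carton",C[:,:2].tolist(),C.mean(0)); 
for i in range(4):
    d=C[(i+1)%4]-C[i];print(np.linalg.norm(d),np.degrees(np.arctan2(d[1],d[0])))
T=np.array([onz(c,p,18) for p in [(258,252),(321,260),(307,340),(243,332)]]);print("tray",T.mean(0))
for i in range(4):
    d=T[(i+1)%4]-T[i];print(np.linalg.norm(d),np.degrees(np.arctan2(d[1],d[0])))
B=np.array([onz(c,p,6) for p in [(179,269.6),(208.6,256.4),(228,298.6)]]);print("stand",B,(B[0]+B[2])/2)
print("cap",tri(ray(c,(201,295)),ray(s,(268.6,320.6))))
R=Ro.from_euler('xyz',sensors.sense()["tcp_rot"],degrees=True)
w=optics.get_calibration("wrist");print("wristcam in tool",R.inv().apply(np.array(w["pose"])[:3,3]-sensors.sense()["tool_pos"]),R.inv().as_matrix()@np.array(w["pose"])[:3,:3],w["camera_matrix"])
E
```

```text
carton [[579.2112510395974, -158.92444359675864], [611.0770068431235, -237.90378467806812], [557.4355363246939, -264.0172356969337], [532.0130510199218, -173.44074225447338]] [ 569.93 -208.57   64.  ]
85.16550188056064 -68.02742674552337
59.660034223039524 -154.04250473017427
94.07658541530624 105.67806094647585
49.3800871993689 17.095826133523925
tray [506.49  21.5   18.  ]
118.20724395577632 -97.43822236677492
148.895720960392 169.93120221839848
118.41412254912446 82.91118107633112
149.62656527252832 -10.134400126378138
stand [[555.87 217.42   6.  ]
 [580.65 161.77   6.  ]
 [501.47 123.87   6.  ]] [528.67 170.64   6.  ]
cap (array([507.72, 161.69,  66.16]), np.float64(0.607957491632003))
wristcam in tool [  67.48   -0.28 -142.7 ] [[ 0.   -0.96 -0.27]
 [ 1.    0.   -0.  ]
 [ 0.   -0.27  0.96]] [[425.42   0.   314.96]
 [  0.   425.42 237.56]
 [  0.     0.     1.  ]]
```

Emit:
apply_moves(targets=[[47.1,-21.6,3,0,0,0,0],[47.1,-21.6,3,0,0,0,0],[47.1,-21.6,3,0,0,0,0],[47.1,-21.6,3,0,0,0,0],[47.1,-21.6,3,0,0,0,0],[47.1,-21.6,3,0,0,0,0],[47.1,-21.6,3,0,0,0,0],[47.1,-21.6,3,0,0,0,0],[47.1,-21.6,3,0,0,0,0],[47.1,-21.6,3,0,0,0,0],[0,0,0,0,0,-0.1745,0],[0,0,0,0,0,-0.1745,0],[0,0,0,0,0,-0.1745,0],[0,0,0,0,0,-0.1745,0],[0,0,0,0,0,-0.1745,0],[0,0,0,0,0,-0.1745,0],[0,0,0,0,0,-0.1745,0],[0,0,0,0,0,-0.1745,0],[0,0,0,0,0,-0.1745,0],[0,0,0,0,0,0,0]])

```text
time: 2.6
tool_pos: [570.1, -209.5, 200.7]
tcp_rot: [-180.0, -0.0, 108.9]
ft_force: [-0.3, -0.3, 0.5]
finger_gap: 85.4
grip_force: 0.0
```

Run:
```python
from h import *
from bench import optics,sensors
import pickle
s=sensors.sense();c=optics.get_calibration("wrist");im=optics.snapshot("wrist")
print(s["time"],s["tool_pos"],s["tcp_rot"],s["joint_pos"])
cv2.imwrite("pics/w1.png",im[:,:,::-1]);pickle.dump(c,open("w1.pkl","wb"))
```

```text
2.6 [ 570.14 -209.49  200.75] [-179.96   -0.04  108.93] [-25.01   9.53  86.2   -0.    84.32 -43.95]
```

View pics/w1.png

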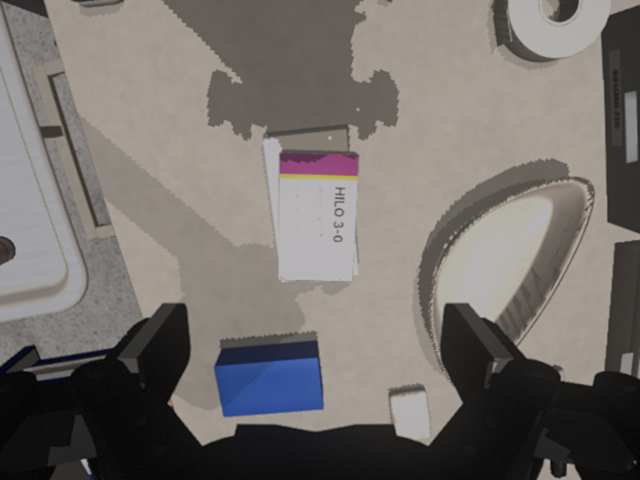

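The wrist picture shows the carton's top face with corners near (280,152), (358,153), (356,281) and (278,280). It sits on the rack, whose far corners are near (265,139) and (348,126). The dish is to the right, from column 430 on.

Run:
```python
from h import *
import pickle
c=pickle.load(open("w1.pkl","rb"));im=cv2.imread("pics/w1.png");g=cv2.cvtColor(im,cv2.COLOR_BGR2GRAY)
p0=np.array([(280,152),(358,153),(356,281),(278,280)],np.float32)
p=cv2.cornerSubPix(g,p0.copy().reshape(-1,1,2),(4,4),(-1,-1),(3,50,.01))[:,0]
print(p)
for q in(p0,p):
    C=np.array([onz(c,x,64) for x in q]);print(C.mean(0))
    for i in range(4):
        d=C[(i+1)%4]-C[i];print(np.linalg.norm(d),np.degrees(np.arctan2(d[1],d[0])))
cv2.imwrite("pics/w1c.png",cv2.resize(im[110:300,240:380],(560,760//1))[:600])
```

```text
[[279.05 153.41]
 [358.7  154.82]
 [356.   281.  ]
 [278.2  278.27]]
[ 570.96 -205.22   64.  ]
50.52335428653732 18.27191684088483
88.4226607542448 -70.4260320861918
54.72086820998305 -161.79454270660736
88.36345590881996 106.85289549336838
[ 571.03 -205.4    64.  ]
51.63944584718773 17.996055119112874
87.25352787240979 -70.73421805884547
54.5838222925262 -163.15102394836538
86.14519562290269 107.33094757769658
```

Emit:
apply_moves(targets=[[3.7,2.2,45,0,0,0.012,0],[0,0,45,0,0,0,0],[0,0,40,0,0,0,0],[0,0,20,0,0,0,0],[0,0,10.5,0,0,0,0],[0,0,0,0,0,0,0],[0,0,0,0,0,0,1],[0,0,0,0,0,0,1],[0,0,0,0,0,0,1],[0,0,0,0,0,0,1],[0,0,0,0,0,0,1],[0,0,0,0,0,0,1]], force=30)

```text
time: 4.15
tool_pos: [572.5, -205.9, 42.6]
tcp_rot: [179.9, 0.1, 108.3]
ft_force: [-0.8, 0.2, 5.9]
finger_gap: 52.6
grip_force: 32.7
```

Emit:
apply_moves(targets=[[0,0,-10,0,0,0,1],[0,0,-30,0,0,0,1],[0,0,-30,0,0,0,1],[39.4,1.5,0,0,0,0,1],[39.4,1.5,0,0,0,0,1],[39.4,1.5,0,0,0,0,1],[39.4,1.5,0,0,0,0,1],[39.4,1.4,0,0,0,0,1],[39.4,1.4,0,0,0,0,1],[0,0,0,0,0,0.11,1],[0,0,0,0,0,0.11,1],[0,0,0,0,0,0.11,1],[0,0,0,0,0,0.11,1],[0,0,0,0,0,0,1],[0,0,0,0,0,0,1]])

```text
time: 6.02
tool_pos: [505.4, 21.8, 111.1]
tcp_rot: [180.0, -0.0, 83.2]
ft_force: [1.0, 0.2, -1.3]
finger_gap: 52.6
grip_force: 31.9
```

Run:
```python
from h import *
from bench import optics,sensors
import pickle
s=sensors.sense();c=optics.get_calibration("wrist");im=optics.snapshot("wrist");t=optics.snapshot("scene")
print(s["time"],s["tool_pos"],s["tcp_rot"],s["joint_pos"],s["ft_force"])
cv2.imwrite("pics/w2.png",im[:,:,::-1]);cv2.imwrite("pics/s2.png",t[:,:,::-1]);pickle.dump(c,open("w2.pkl","wb"))
cv2.imwrite("pics/v2.png",np.hstack([cv2.resize(im,(400,300)),t[100:400,140:540]])[:,:,::-1])
```

```text
6.025 [505.43  21.78 111.05] [179.99  -0.    83.23] [ -3.34  -1.87 107.8    0.    74.05   3.42] [ 1.02  0.25 -1.26]
```

View pics/v2.png

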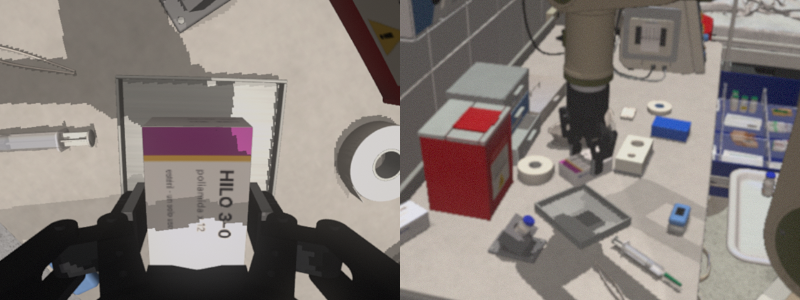

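The wrist view shows the carton held straight above the tray. The tray's far corners are near (189,125) and (456,128) at full scale, and the tape is clear at the right. A check of the tray's centre follows.

Run:
```python
from h import *
import pickle
c=pickle.load(open("w2.pkl","rb"))
a,b=onz(c,(189,124),18),onz(c,(456,128),18);d=b-a;L=np.linalg.norm(d)
n=np.array([d[1],-d[0],0])/L
print(a,b,L,np.degrees(np.arctan2(d[1],d[0])),(a+b)/2+n*62,(a+b)/2-n*62)
```

```text
[445.58  95.72  18.  ] [588.91  76.8   18.  ] 144.57738035744998 -7.520032542638102 [509.13  24.8   18.  ] [525.36 147.73  18.  ]
```

Emit:
apply_moves(targets=[[2.3,2.7,30,0,0,0,1],[0,0,35,0,0,0,1],[0,0,20,0,0,0,1],[0,0,8,0,0,0,1],[0,0,4,0,0,0,1],[0,0,2,0,0,0,1],[0,0,0,0,0,0,1],[0,0,0,0,0,0,1]])

```text
time: 7.12
tool_pos: [508.9, 23.7, 12.4]
tcp_rot: [179.9, -0.0, 83.1]
ft_force: [0.8, -0.3, -1.8]
finger_gap: 52.3
grip_force: 31.9
```

Emit:
apply_moves(targets=[[0,0,1,0,0,0,1],[0,0,1,0,0,0,1],[0,0,0,0,0,0,1]])

```text
time: 7.5
tool_pos: [508.8, 23.7, 11.5]
tcp_rot: [180.0, 0.0, 83.1]
ft_force: [-7.9, -0.2, 16.3]
finger_gap: 52.3
grip_force: 33.9
```

Emit:
apply_moves(targets=[[0,0,0,0,0,0,0.15],[0,0,0,0,0,0,0.15],[0,0,0,0,0,0,0.15],[0,0,0,0,0,0,0.15],[0,0,-15,0,0,0,0.15],[0,0,-35,0,0,0,0.15],[0,0,-40,0,0,0,0.1],[0,0,-40,0,0,0,0],[0,0,-20,0,0,0,0],[0,0,0,0,0,0,0]])

```text
time: 8.75
tool_pos: [510.1, 23.7, 162.9]
tcp_rot: [179.7, -0.0, 83.1]
ft_force: [0.2, -0.1, -0.9]
finger_gap: 85.1
grip_force: 0.0
```

```bash
cat >> h.py <<'E'
def goal(yaw,tilt):
    "tool matrix: z leaning 'tilt' deg from straight down towards heading yaw, closing line level"
    y,t=np.radians([yaw,tilt]); h=np.array([np.cos(y),np.sin(y),0])
    z=np.sin(t)*h-np.cos(t)*np.array([0,0,1]); Y=np.array([np.sin(y),-np.cos(y),0])
    return Ro.from_matrix(np.c_[np.cross(Y,z),Y,z])
E
python3 - <<'E'
from h import *
from bench import sensors
s=sensors.sense();print(s["time"],s["tool_pos"],s["tcp_rot"],s["finger_gap"])
G=goal(25.6,28.65);print(G.as_matrix())
d,w=shift(s["tool_pos"],s["tcp_rot"],[482.4,149.6,117],0,goal(25.6,28.65))
print(d); print(shift(s["tool_pos"],s["tcp_rot"],[482,150,117],25.6)[1])
print((goal(25.6,0).inv()*G).as_rotvec())
E
```

```text
8.75 [510.11  23.67 162.94] [179.69  -0.02  83.1 ] 85.07957055387104
[[ 0.79  0.43  0.43]
 [ 0.38 -0.9   0.21]
 [ 0.48  0.   -0.88]]
[121.67 -42.89  45.76]
[ 0. -0.  1.]
[ 0.   0.5 -0. ]
```

Emit:
apply_moves(targets=[[40.5,-14.3,0,0,0,0,0],[40.5,-14.3,0,0,0,0,0],[40.5,-14.3,0,0,0,0,0],[0,0,0,0,0,0.1672,0],[0,0,0,0,0,0.1672,0],[0,0,0,0,0,0.1672,0],[0,0,0,0,0,0.1672,0],[0,0,0,0,0,0.1672,0],[0,0,0,0,0,0.1672,0],[0,0,0,0,0.1667,0,0],[0,0,0,0,0.1667,0,0],[0,0,0,0,0.1667,0,0],[-11,0,20,0,0,0,0],[-11,0,20,0,0,0,0],[0,0,0,0,0,0,0],[0,0,0,0,0,0,0]])

```text
time: 10.75
tool_pos: [480.3, 149.5, 114.4]
tcp_rot: [-180.0, -28.6, 25.6]
ft_force: [-0.6, -0.1, -0.2]
finger_gap: 85.4
grip_force: 0.0
```

Run:
```python
from h import *
from bench import optics,sensors
import pickle
s=sensors.sense();c=optics.get_calibration("wrist");im=optics.snapshot("wrist");t=optics.snapshot("top")
print(s["time"],s["tool_pos"],s["tcp_rot"],s["joint_pos"])
cv2.imwrite("pics/w3.png",im[:,:,::-1]);cv2.imwrite("pics/t3.png",t[:,:,::-1]);pickle.dump((s,c),open("w3.pkl","wb"))
R=Ro.from_euler('xyz',s["tcp_rot"],degrees=True)
P=[s["tool_pos"]+R.apply([0,0,k]) for k in (0,54,80)];print("axis px",proj(c,P))
cv2.imwrite("pics/v3.png",np.hstack([cv2.resize(im,(400,300)),cv2.resize(t[210:310,350:483],(400,300))])[:,:,::-1])
```

```text
10.75 [480.31 149.51 114.37] [-179.99  -28.63   25.61] [  4.   -31.59 136.07  13.46  49.41  61.98]
axis px [[316.06 311.77]
 [315.92 263.81]
 [315.88 248.34]]
```

View pics/v3.png

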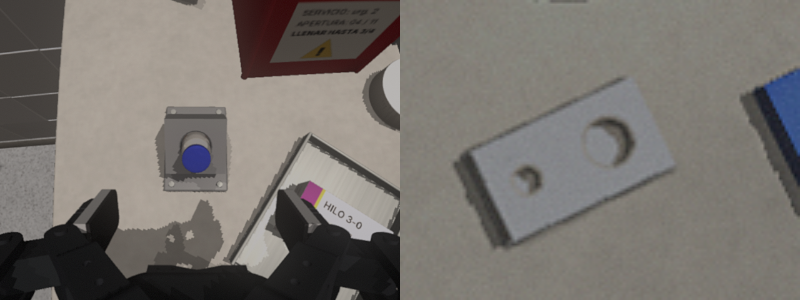

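The wrist view shows the carton in the tray at right. The vial in the stand has its cap centre near (314,253), close to the tool axis at (316,260). In the top view the rack is bare, with the wide well near (419.2,256.5), the narrow one near (391.6,269.8), and corners near (424,236), (441.5,266.5), (386.6,291.5) and (373.3,260.5).

Run:
```python
from h import *
from bench import optics
import pickle
s,c=pickle.load(open("w3.pkl","rb"));im=cv2.imread("pics/w3.png")
def blob(im,box):
    x,y,w,h=box;hsv=cv2.cvtColor(im[y:y+h,x:x+w],cv2.COLOR_BGR2HSV)
    m=cv2.inRange(hsv,(112,110,40),(130,255,255));n,l,st,ce=cv2.connectedComponentsWithStats(m)
    k=1+st[1:,4].argmax();return st[k]+[x,y,0,0,0],ce[k]+[x,y]
T=optics.get_calibration("top");S=optics.get_calibration("scene")
bw=blob(im,(260,200,120,100));bt=blob(cv2.imread("pics/top0.png"),(180,275,40,40));bs=blob(cv2.imread("pics/scene0.png"),(250,305,40,40))
print(bw,bt,bs)
for a,b in(((c,bw[1]),(T,bt[1])),((c,bw[1]),(S,bs[1])),((T,bt[1]),(S,bs[1]))): print(tri(ray(*a),ray(*b)))
R=Ro.from_euler('xyz',s["tcp_rot"],degrees=True);p=tri(ray(c,bw[1]),ray(S,bs[1]))[0]
print("in tool",R.inv().apply(p-s["tool_pos"]),R.inv().apply(tri(ray(T,bt[1]),ray(S,bs[1]))[0]-s["tool_pos"]))
W=onz(T,(419.2,256.5),34);N=onz(T,(391.6,269.8),34);C=np.array([onz(T,x,34) for x in[(424,236),(441.5,266.5),(386.6,291.5),(373.3,260.5)]])
print(W,N,np.linalg.norm(W-N),C,C.mean(0))
u=(N-W)/np.linalg.norm(N-W);print("well from corners",C.mean(0)-24*u,np.degrees(np.arctan2(u[1],u[0])))
```

```text
(array([ 291,  232,   46,   44, 1586]), array([313.63, 253.58])) (array([195, 290,  13,  12, 119]), array([200.7, 295.2])) (array([263, 316,  11,  10,  77]), array([268.38, 320.29]))
(array([507.79, 163.51,  62.94]), np.float64(1.9728557594205691))
(array([507.19, 163.54,  68.33]), np.float64(0.7940959150019035))
(array([507.49, 162.13,  67.18]), np.float64(0.992512289329323))
in tool [ 4.54 -1.02 54.93] [ 3.69  0.39 55.77]
[ 576.86 -229.9    34.  ] [ 552.75 -178.99   34.  ] 56.32580225646865 [[ 614.55 -239.57   34.  ]
 [ 558.38 -270.3    34.  ]
 [ 513.38 -169.28   34.  ]
 [ 569.87 -145.84   34.  ]] [ 564.05 -206.25   34.  ]
well from corners [ 574.32 -227.94   34.  ] 115.33564457666988
```

Emit:
apply_moves(targets=[[4,0,25,0,0,0,0],[0,0,25,0,0,0,0],[0,0,20,0,0,0,0],[0,0,8,0,0,0,0],[0,0,0,0,0,0,0],[0,0,0,0,0,0,0.4],[0,0,0,0,0,0,0.4],[0,0,0,0,0,0,0.4]], force=25)

```text
time: 11.85
tool_pos: [517.5, 167.1, 48.3]
tcp_rot: [180.0, -28.7, 25.6]
ft_force: [-0.3, -0.5, 0.3]
finger_gap: 51.0
grip_force: 0.0
```

Run:
```python
from h import *
from bench import optics,sensors
s=sensors.sense();im=optics.snapshot("wrist");t=optics.snapshot("scene")
print(s["time"],s["tool_pos"],s["tcp_rot"],s["ft_force"],s["finger_gap"])
cv2.imwrite("pics/v4.png",np.hstack([cv2.resize(im[180:480,120:520],(400,300)),cv2.resize(t[270:370,200:333],(400,300))])[:,:,::-1])
```

```text
11.85 [517.48 167.12  48.31] [179.97 -28.71  25.62] [-0.33 -0.52  0.26] 51.01564938235036
```

View pics/v4.png

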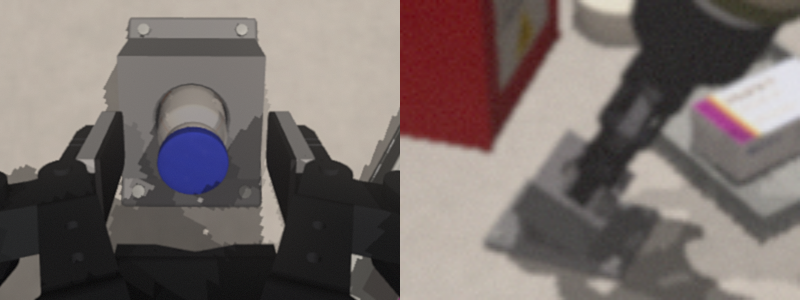

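The vial is centred between the fingers, with its cap near (313,338) in the wrist picture, where the tool axis should be. I close the fingers now.

Emit:
apply_moves(targets=[[0,0,0,0,0,0,1],[0,0,0,0,0,0,1],[0,0,0,0,0,0,1],[0,0,0,0,0,0,1],[0,0,0,0,0,0,1],[0,0,0,0,0,0,1]], force=30)

```text
time: 12.7
tool_pos: [517.1, 167.5, 47.8]
tcp_rot: [-180.0, -28.7, 25.6]
ft_force: [-4.5, 1.8, 5.9]
finger_gap: 22.7
grip_force: 29.3
```

Emit:
apply_moves(targets=[[0,0,-5,0,0,0,1],[0,0,-10,0,0,0,1],[0,0,-20,0,0,0,1],[0,0,-20,0,0,0,1],[0,0,-20,0,0,0,1],[0,0,0,0,0,0,1]])

```text
time: 13.45
tool_pos: [485.7, 151.2, 115.6]
tcp_rot: [179.9, -28.9, 25.6]
ft_force: [0.3, 0.6, -0.4]
finger_gap: 22.7
grip_force: 29.5
```

Run:
```python
from h import *
from bench import optics,sensors
import pickle
s=sensors.sense();c=optics.get_calibration("wrist");im=optics.snapshot("wrist");t=optics.snapshot("scene")
print(s["time"],s["tool_pos"],s["tcp_rot"],s["ft_force"],s["finger_gap"],s["joint_pos"])
pickle.dump((s,c),open("w5.pkl","wb"));cv2.imwrite("pics/w5.png",im[:,:,::-1]);cv2.imwrite("pics/s5.png",t[:,:,::-1])
cv2.imwrite("pics/v5.png",np.hstack([cv2.resize(im[230:430,180:447],(400,300)),cv2.resize(t[250:350,210:343],(400,300))])[:,:,::-1])
```

```text
13.45 [485.72 151.2  115.65] [179.88 -28.86  25.63] [ 0.32  0.63 -0.41] 22.70230563678925 [  4.26 -30.64 135.39  13.37  48.81  62.2 ]
```

View pics/v5.png

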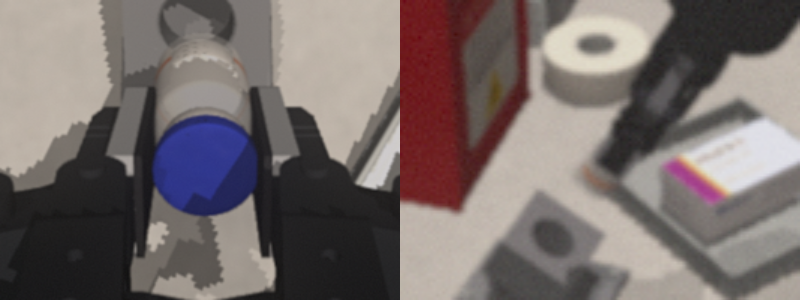

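The vial is out of the bore and held straight between the fingers. In the full wrist picture the cap centre is near (317,340) and the foot edge near row 255. I compare these with the tool axis.

Run:
```python
from h import *
import pickle
s,c=pickle.load(open("w5.pkl","rb"));im=cv2.imread("pics/w5.png")
hsv=cv2.cvtColor(im,cv2.COLOR_BGR2HSV)[280:400,260:370];m=cv2.inRange(hsv,(112,110,30),(130,255,255))
n,l,st,ce=cv2.connectedComponentsWithStats(m);k=1+st[1:,4].argmax();print("cap",st[k]+[260,280,0,0,0],ce[k]+[260,280])
R=Ro.from_euler('xyz',s["tcp_rot"],degrees=True)
P=lambda *q:proj(c,s["tool_pos"]+R.apply(q))[0]
th=np.linspace(0,2*np.pi,60)
for z0 in(24,26,28,30):
    top=np.array([P(11*np.cos(t),11*np.sin(t),z0-53) for t in th]);ft=np.array([P(12.5*np.cos(t),12.5*np.sin(t),z0) for t in th])
    lo=np.array([P(11*np.cos(t),11*np.sin(t),z0-48) for t in th]);
    print(z0,"captop rows",top[:,1].min(),top[:,1].max(),"cols",top[:,0].min(),top[:,0].max(),"lower rim min row",lo[:,1].min(),"foot min row",ft[:,1].min(),"cols",ft[:,0].min(),ft[:,0].max())
g=cv2.cvtColor(im,cv2.COLOR_BGR2GRAY);print(g[240:285:2,314:319].mean(1).astype(int));print(g[275,270:365:2])
```

```text
cap [ 281  307   71   67 3711] [316.7  340.06]
24 captop rows 320.3368989370191 384.84192904530704 cols 279.75454854702866 352.7267334632 lower rim min row 312.9224447059946 foot min row 258.8113617179236 cols 286.3146284533974 345.7552391482855
26 captop rows 317.30439869367876 381.0554086727724 cols 280.2768122005849 352.18267921830864 lower rim min row 310.1067873225484 foot min row 257.30400043512077 cols 286.62442450404507 345.43434250113876
28 captop rows 314.3615047370656 377.37339087293316 cols 280.78432807753495 351.6546261260568 lower rim min row 307.3714815704094 foot min row 255.829004008793 cols 286.9277772616418 345.120117883598
30 captop rows 311.5043552828427 373.79171985459516 cols 281.27769923225236 351.14128130297036 lower rim min row 304.7131778417138 foot min row 254.3853475360775 cols 287.2248837045837 344.81236140032547
[ 75 106 120 119 119 118 128 128 133 137 141 153 157 176 183 150 137 138
 138 139 140 141 151]
[120 119 116 105 113  81  80  87  86  94 113 116 119 128 138 130 132 133
 135 135 137 137 138 140 139 138 140 137 137 139 145 163 165 136 139 125
 109 120 119 119 119 121 121 120 121 113 138 159]
```

Emit:
apply_moves(targets=[[8.5,0,-15.4,0,0,0,1],[8.4,0,-15.3,0,0,0,1],[0,0,0,0,-0.168,0,1],[0,0,0,0,-0.168,0,1],[0,0,0,0,-0.168,0,1],[-15.4,47.7,0,0,0,0,1],[-15.4,47.7,0,0,0,0,1],[-15.4,47.7,0,0,0,0,1],[-15.4,47.7,0,0,0,0,1],[-15.4,47.7,0,0,0,0,1],[-15.4,47.7,0,0,0,0,1],[-15.4,47.7,0,0,0,0,1],[-15.4,47.7,0,0,0,0,1],[0,0,20,0,0,0,1],[0,0,20,0,0,0,1],[0,0,0,0,0,0,1],[0,0,0,0,0,0,1]])

```text
time: 15.68
tool_pos: [538.6, -244.6, 108.7]
tcp_rot: [-180.0, 0.2, 25.7]
ft_force: [1.4, 0.4, -0.4]
finger_gap: 22.8
grip_force: 29.5
```

Run:
```python
from h import *
from bench import optics,sensors
import pickle
s=sensors.sense();c=optics.get_calibration("wrist");im=optics.snapshot("wrist")
print(s["time"],s["tool_pos"],s["tcp_rot"],s["ft_force"],s["finger_gap"],s["joint_pos"])
pickle.dump((s,c),open("w6.pkl","wb"));cv2.imwrite("pics/w6.png",im[:,:,::-1])
print(proj(c,[[576,-229,34]]))
```

```text
15.675 [ 538.61 -244.55  108.75] [-179.96    0.24   25.7 ] [ 1.4   0.4  -0.39] 22.770954707131438 [-29.28  11.45  93.94  -0.18  74.77  35.07]
[[320.18 174.81]]
```

View pics/w6.png

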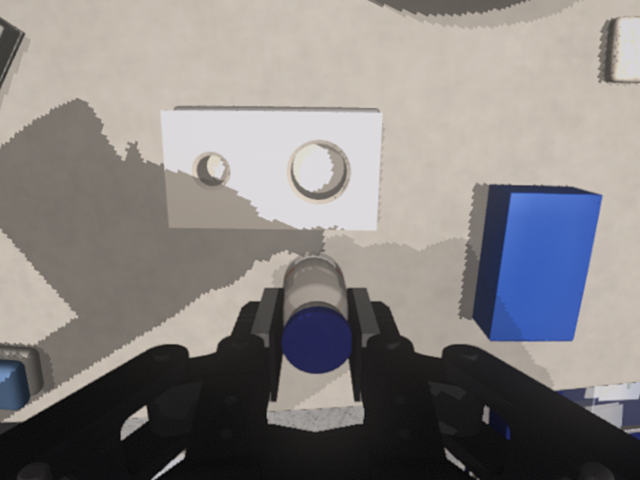

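The wide well's mouth shows near (319,171), with its rim spanning columns 288 to 350. The narrow well is at (211,169). The rack's top corners are near (162,110), (383,112), (378,230) and (168,228). The vial hangs straight below the fingers.

Run:
```python
from h import *
import pickle
s,c=pickle.load(open("w6.pkl","rb"));im=cv2.imread("pics/w6.png");g=cv2.cvtColor(im,cv2.COLOR_BGR2GRAY)
# outer rim: first fall in brightness going inwards along spokes
pts=[]
for t in np.radians(np.arange(0,360,6)):
    rr=np.arange(37,22,-.25);v=cv2.remap(cv2.GaussianBlur(g,(3,3),0),(319.5+rr*np.cos(t)).astype(np.float32)[None],(171+rr*np.sin(t)).astype(np.float32)[None],1)[0].astype(float)
    d=np.diff(v);k=np.where(d<-3)[0]
    if len(k): pts.append((319.5+rr[k[0]]*np.cos(t),171+rr[k[0]]*np.sin(t)))
pts=np.array(pts,np.float32);e=cv2.fitEllipse(pts);print(len(pts),e)
# back-project rim points on the rack top, fit circle
Q=np.array([onz(c,p,34)[:2] for p in pts])
for _ in range(3):
    A=np.c_[2*Q,np.ones(len(Q))];x=np.linalg.lstsq(A,(Q**2).sum(1),rcond=None)[0];rad=np.sqrt(x[2]+x[:2]@x[:2]);res=np.linalg.norm(Q-x[:2],axis=1)-rad;Q=Q[abs(res)<max(.8,1.5*res.std())]
print("well",x[:2],rad,len(Q),res.std())
C=np.array([onz(c,p,34) for p in[(162.,110),(383,112),(378,230),(168,228)]])
for i in range(4): print(np.linalg.norm(C[(i+1)%4]-C[i]))
u=C[1]+C[2]-C[0]-C[3];u/=np.linalg.norm(u);w=C.mean(0)+24*u;print("from corners",w,np.degrees(np.arctan2(u[1],u[0])))
R=Ro.from_euler('xyz',s["tcp_rot"],degrees=True)
print("tool shift",R.inv().apply(np.r_[x[:2],34]-s["tool_pos"]),R.inv().apply(w-s["tool_pos"]))
```

```text
53 ((319.9136657714844, 170.1037139892578), (62.134178161621094, 63.3840446472168), 114.23554992675781)
well [ 577.82 -228.04] 15.914493147358536 52 0.2938976038653307
109.34329593955722
60.10090343365722
111.3360529223513
60.429700982311836
from corners [ 577.02 -228.04   34.  ] -64.88190154872791
tool shift [42.81  2.18 74.57] [42.09  1.82 74.57]
```

Emit:
apply_moves(targets=[[14.5,0.7,0,0,0.004,0,1],[14,0.7,0,0,0,0,1],[14,0.6,10,0,0,0,1],[0,0,18,0,0,0,1],[0,0,8,0,0,0,1],[0,0,0,0,0,0,1],[0,0,0,0,0,0,1]])

```text
time: 16.6
tool_pos: [577.7, -229.5, 73.1]
tcp_rot: [180.0, -0.0, 25.6]
ft_force: [0.6, -0.9, -0.2]
finger_gap: 22.4
grip_force: 29.5
```

Run:
```python
from h import *
from bench import optics,sensors
import pickle
s=sensors.sense();c=optics.get_calibration("wrist");im=optics.snapshot("wrist")
print(s["time"],s["tool_pos"],s["tcp_rot"],s["ft_force"])
pickle.dump((s,c),open("w7.pkl","wb"));cv2.imwrite("pics/w7.png",im[:,:,::-1])
R=Ro.from_euler('xyz',s["tcp_rot"],degrees=True)
print("remaining",R.inv().apply(np.array([577.4,-228,34])-s["tool_pos"]))
cv2.imwrite("pics/v7.png",cv2.resize(im[200:400,190:457],(800,600))[:,:,::-1])
P=[s["tool_pos"]+R.apply([12.5*np.cos(t),12.5*np.sin(t),29]) for t in np.radians([0,90,270])];print("foot rim expected",proj(c,P))
print("well rim expected",proj(c,[np.array([577.4,-228,34])+R.apply([15*np.cos(t),15*np.sin(t),0]) for t in np.radians([0,90,270])]))
```

```text
16.6 [ 577.67 -229.51   73.1 ] [179.99  -0.01  25.59] [ 0.6  -0.88 -0.24]
remaining [ 0.4  -1.48 39.1 ]
foot rim expected [[315.78 254.92]
 [344.7  282.54]
 [286.78 282.48]]
well rim expected [[312.44 241.77]
 [345.49 273.55]
 [279.44 273.47]]
```

View pics/v7.png

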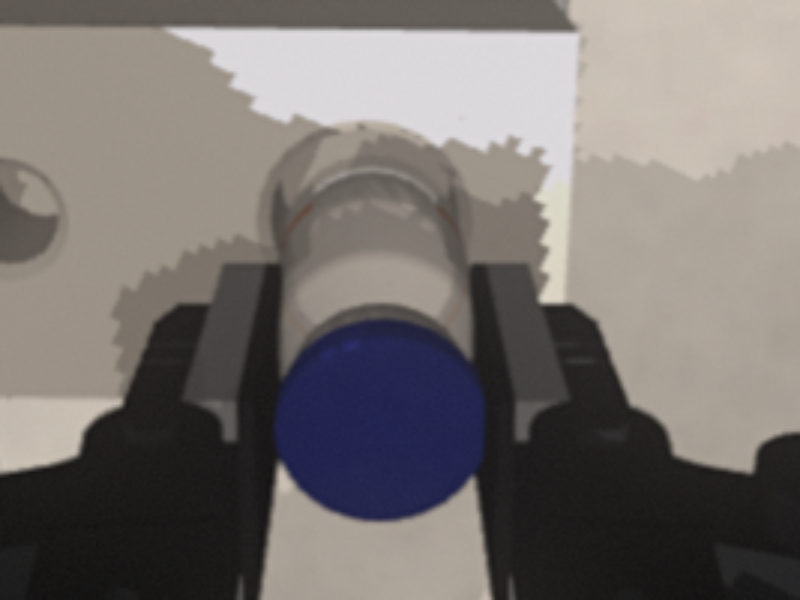

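The vial's foot is centred near column 315 and the well rim near 311, so a shift of about -1.8 mm along the tool's y is needed. Then I lower it.

Emit:
apply_moves(targets=[[0.3,-1.8,0,0,0,0,1],[0,0,0,0,0,0,1],[0,0,5,0,0,0,1],[0,0,5,0,0,0,1],[0,0,4,0,0,0,1],[0,0,3,0,0,0,1],[0,0,0,0,0,0,1]])

```text
time: 17.52
tool_pos: [576.8, -227.3, 55.2]
tcp_rot: [-180.0, 0.0, 25.6]
ft_force: [-0.1, -0.8, -0.3]
finger_gap: 22.5
grip_force: 29.4
```

Emit:
apply_moves(targets=[[0,0,4,0,0,0,1],[0,0,4,0,0,0,1],[0,0,3,0,0,0,1],[0,0,2,0,0,0,1],[0,0,0,0,0,0,1]])

```text
time: 18.15
tool_pos: [577.1, -227.4, 42.6]
tcp_rot: [-180.0, 0.0, 25.6]
ft_force: [-1.2, -0.9, 0.3]
finger_gap: 22.3
grip_force: 29.4
```

Foot at about 13.6 mm; I creep down until it touches.

Emit:
apply_moves(targets=[[0,0,1,0,0,0,1],[0,0,1,0,0,0,1],[0,0,0.8,0,0,0,1],[0,0,0,0,0,0,1]])

```text
time: 18.65
tool_pos: [577.3, -227.5, 40.1]
tcp_rot: [180.0, -0.0, 25.6]
ft_force: [-0.3, -1.1, -0.0]
finger_gap: 22.5
grip_force: 29.5
```

Emit:
apply_moves(targets=[[0,0,0.8,0,0,0,1],[0,0,0.8,0,0,0,1],[0,0,0,0,0,0,1]])

```text
time: 19.02
tool_pos: [577.2, -227.4, 38.4]
tcp_rot: [-180.0, -0.0, 25.6]
ft_force: [-0.6, -1.0, -0.0]
finger_gap: 22.5
grip_force: 29.5
```

Emit:
apply_moves(targets=[[0,0,0.8,0,0,0,1],[0,0,0.7,0,0,0,1],[0,0,0,0,0,0,1]])

```text
time: 19.4
tool_pos: [577.7, -227.4, 38.1]
tcp_rot: [180.0, -0.0, 25.6]
ft_force: [-3.6, 0.6, 9.1]
finger_gap: 22.8
grip_force: 30.5
```

Emit:
apply_moves(targets=[[0,0,0,0,0,0,0.5],[0,0,0,0,0,0,0.5],[0,0,0,0,0,0,0.4],[0,0,0,0,0,0,0.4],[0,0,-10,0,0,0,0.4],[0,0,-25,0,0,0,0.4],[0,0,-40,0,0,0,0.4],[-20,0,-40,0,0,0,0.4],[-40,0,0,0,0,0,0.4],[0,0,0,0,0,0,0.4]])

```text
time: 20.65
tool_pos: [522.0, -254.6, 153.5]
tcp_rot: [179.9, -0.0, 25.5]
ft_force: [0.3, 0.4, 0.1]
finger_gap: 51.5
grip_force: 0.0
```

Run:
```python
from h import *
from bench import optics,sensors
s=sensors.sense();c=optics.get_calibration("wrist");im=optics.snapshot("wrist");t=optics.snapshot("scene")
print(s["time"],s["tool_pos"],s["ft_force"],s["finger_gap"])
hsv=cv2.cvtColor(im,cv2.COLOR_RGB2HSV);m=cv2.inRange(hsv,(112,110,30),(130,255,255))
n,l,st,ce=cv2.connectedComponentsWithStats(m)
for k in range(1,n):
    if st[k,4]>300: print(st[k],ce[k])
print("cap expected",proj(c,[[577.2,-227.7,63],[577.2,-227.7,34]]))
cv2.imwrite("pics/v8.png",np.hstack([cv2.resize(im,(400,300)),cv2.resize(t[190:390,220:487],(400,300))])[:,:,::-1])
```

```text
20.65 [ 521.98 -254.64  153.46] [0.27 0.44 0.12] 51.54965527272257
[ 293  110   41   42 1315] [313.03 130.34]
[ 462  149   96  134 1473] [501.01 239.99]
[619 327  18  35 389] [628.14 344.81]
cap expected [[314.57 132.48]
 [314.58 131.21]]
```

View pics/v8.png

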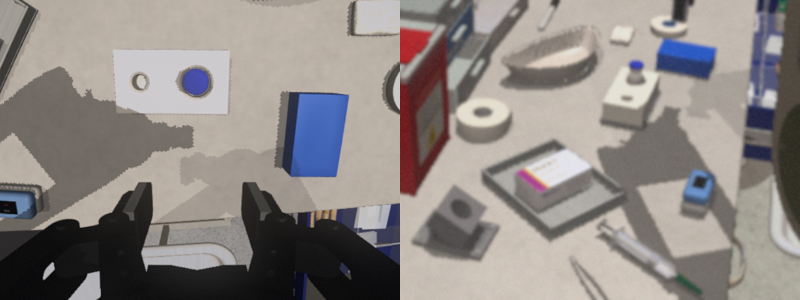

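The vial stands upright in the wide well, with its cap at (313,130) against an expected (315,132). The carton lies flat in the tray, and the dish and tape have not moved. I hand the job in.

```bash
python3 -c "
from bench import r
print(r.hand_in())"
```

```text
the job is handed in; nothing more can be done
None
```

The carton lies flat in the tray and the vial stands in the rack's wide well; I handed the job in at about 21 s of the 51 s allowed, and the hand-in returned no verdict.

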